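# Ready the hearing aid drying station

### The job

Get the drying station ready for the night: drop both metal desiccant cartridges, one at a time, through the narrow neck into the clear tower, and screw the chamber's ribbed cap clockwise down until it stops tight. The order does not matter; leave the other things on the desk where they are.

Things in the scene. Friction and masses are not known exactly. Their poses are not given: they have to be found in the camera images.
- station: The drying station, fixed to the desk: a white base slab 130 x 300 mm, 22 mm high, carrying a squat round white chamber (90 mm diameter, its shoulder 78 mm above the desk) with a grey ribbed screw cap at one end, and a clear plastic tower (82 mm diameter) at the other, 170 mm apart centre to centre. Origin: centre of the slab's underside; x across the slab, y along it: the chamber's axis is at y = -85 mm, the tower's at y = +85 mm, z up.
- cap_mid (a point): Centre of the screw cap, half-way up it (18 mm from top and bottom): a grey ribbed cylinder 54 mm in diameter and 36 mm tall with a white ridge across its top, on a vertical thread. It comes down 2.5 mm for each radian turned clockwise (as seen from above); it does not come off. Below it is only the neck (45 mm diameter) and then the chamber's shoulder, 78 mm above the desk, on which the cap's lower edge rests when tight (cap centre then 96 mm above the desk).
- cap (a joint): Turn of the screw cap in radians, growing clockwise as seen from above. It starts loose, between 0.4 and 1.4, and meets a hard stop, tight, at 3.0. The thread has a friction of 0.12 N m and keeps the cap where it is left.
- neck_mouth (a point): Centre of the tower's open mouth, level with the top of its rim, 162 mm above the desk. The neck is 44 mm wide inside, 52 mm outside and 18 mm tall; the tower widens below it to 74 mm inside.
- tower_in (a point): Centre of the tower's inner floor, 135 mm below the mouth, 27 mm above the desk. A cone 14 mm high stands on the floor so that cartridges topple aside.
- cart1_mid (a point): Centre (half-way up) of one desiccant cartridge: a perforated aluminium cylinder 24 mm in diameter and 64 mm long, with dark bands near both ends, standing upright loose on the desk; about 40 g. z is its long axis.
- cart2_mid (a point): Centre (half-way up) of the other desiccant cartridge, the same as the first.
- aid: Bystander: a beige behind-the-ear hearing aid about 60 x 35 mm, 16 mm high, lying on the desk; origin under its middle. Leave it alone.
- mold: Bystander: a grey ear mold about 34 x 26 mm, 32 mm high, on the desk; origin under its middle. Leave it alone.
- otoscope: Bystander: a chrome otoscope handle with a black head, 155 mm long, lying on the desk along its x; origin under its middle. Leave it alone.
- jar: Bystander: a small white closed jar, 60 mm in diameter and 60 mm tall, standing loose on the desk by itself; origin under its middle. Leave it alone.

How it is judged (in metres and radians):
At the end, for the whole second after the job is handed in: The cap is screwed down to within 0.1 rad of its stop, and both cartridges lie at rest inside the clear tower, below its neck (centres within 40 mm of its axis and less than 85 mm above its inner floor) (value of joint cap above 2.9 rad and horizontal distance between each of cart1_mid, cart2_mid and tower_in below 0.04 m and z of each of cart1_mid, cart2_mid in the frame of tower_in below 0.085 m and linear speed of each of cart1, cart2 below 0.03 m/s); the robot touches nothing.
It fails at once if a bystander (aid, ear mold, otoscope or jar) is moved by more than 30 mm (distance of any of aid, mold, otoscope, jar from where it was at the start of the episode above 0.03 m).
It also fails if it takes over 72 s, if anything falls off the work surface, if the arm or the gripper's body presses on something with over 40 N, if the wrist force passes 120 N, or if a joint passes its speed limit or range.

### The arm

A 6-joint arm with a two-finger parallel gripper is mounted at the origin on the work surface. World frame = base frame: x ahead of the robot, y to its left, z up, the work surface at z = 0. Lengths are in mm, angles in rad, forces in N, time in s.
With the tool pointing down it reaches from about 350 to 975 mm from the base axis. Payload 7.1 kg.
Tool frame: the origin (TCP) lies at the centre of the arm's flange, where the gripper is bolted on; the fingertips stand 182 mm ahead of it and the grasp point (between the pads) lies 163 mm ahead of it; x points along the fingers, y is the direction in which the jaws open and shut, and the axes are right-handed (so a half turn about x gives the same grasp; the last joint's range is limited). The gripper opens to 88 mm and grips with 3 to 60 N. Pads are 20 mm wide; open, the fingers measure 115 mm over their backs; the gripper's body (75 mm by 178 mm) begins 61 mm behind the grasp point.
Start: joints at [-1.171, 0.423, 1.63, -0, 1.089, -0.019], TCP at [254.181, -570.963, 404.675] pointing down, gripper open.
Joint ranges: [-3, 3], [-0.9, 2.11], [0.09, 2.58], [-1.31, 4.45], [0.11, 2.69], [-2.54, 2.54]. Speed limits (rad/s): [2.39, 2.39, 3.01, 3.14, 3.14, 3.14].

### API

Orientations are given as a rotation vector (axis times angle).
In Python, from workcell import readout, viewer, workorder, models gives the robot as it stands. The module is installed in compiled form; this text tells all that it offers.
- The arm moves only by the tool apply_moves, never from a script. Its argument "commands" is a list that holds one entry, the list of rows, each a list of 4 numbers: the shift along the world's x, y, z in m, then the turn about the world's z in rad. A call has 1 to 8 rows; each row is the pose to reach, as a shift and turn from the pose commanded when the call began; what a row does not reach only later rows make up. A row lasts 1/8 s, in which the tool goes at most 62.5 mm and 10.7 degrees, less where a joint would pass 70% of its speed; a pose out of reach is approached as far as the arm can. A call with a gripper value outside its range is refused whole. "gripper" is the finger opening in m, from 0 to 0.0878, set as the call begins (left out, the last holds). The fingers move at their own pace and stop on an object; the grip force is fixed at half the most. Time passes only in rows, so rows that repeat a pose let the fingers close. It gives the time, the measured TCP pose, the force and the opening at its end, in the units of the state.
- readout.get_obs(): the state, without advancing time (a new reading comes with each control period).
- viewer.get_image(name): name is "scene" or "top" or "wrist"; returns a dict with "color" (400x640x3 uint8, red, green, blue), "vertical_fov" (degrees; the focal length in pixels is half the picture's height over the tangent of half this angle, whatever the lens; pixels are square), "cx", "cy" (the principal point, pixels), "rvec" (rotation vector, rad) and "tvec" (3), from world to camera coordinates, as OpenCV has them. Camera axes: x right, y down, z forward; pixel columns grow to the right and rows downward; lengths in mm; the calibration is good to about 2 mm. A picture is of the moment at which its call begins. There is no depth.
- workorder.close_job(): hands the job in, once; it reports no verdict.
Trained networks look in the newest picture that a camera, given by its name, has taken for a name from the list of things; names that differ only in an ending like _2 or _b are one class to them, and where a whole thing is asked for, a point or a joint stands for the part that bears it (a point fixed in the world has none). Each returns a list of dicts, best first, with "conf" (0 to 1); they miss things now and then, are a little off and sometimes report something else, mostly with a low value. They report only what shows in the picture. A call takes as long as a camera call.
- models.search_frame(camera, label): "position" ([x, y, z] in mm, in world coordinates, good to about 4 mm: the middle of the surface that is visible of it).
- models.place_of(camera, label): "position" ([x, y, z] in mm, in world coordinates, good to about 4 mm: a listed point, or the origin of a listed thing).
The state is a dict: "t": time; "qpos": joint angles; "qvel": joint speeds; "joint_torque": joint torques, N m; "ee_pos": TCP position; "orientation": TCP orientation; "ft_force": force on the tool from outside, world axes, zero at the start; "moment": the same for the moment, N m; "width": finger opening in mm.
Only numpy, scipy, OpenCV 4.12 (cv2) and the standard library are available. Lean on these libraries where they do the work, as an engineer would, in place of code of your own. Each camera call takes 0.05 s, during which the arm holds its last target.

## Working session

There is one attempt and no reset: what is moved stays moved. The work goes in short steps, Python scripts to look and compute and a tool call to move; the robot and the scene stay as the last step left them, time stands still between calls to the robot, and variables do not carry over. Pictures are saved under pics/ and viewed, and the job is handed in when it is done.

Besides the shell and the picture viewer there is one more tool, called after ">>>" as name(argument=value, ...) on one line, values as JSON. apply_moves: Moves the arm, as the interface text tells. Its arguments: {"type":"object","properties":{"commands":{"type":"array","items":{"type":"array","items":{"type":"array","items":{"type":"number"}}}},"gripper":{"type":"number"}},"required":["commands"]}

```bash
mkdir -p pics
python3 - <<'E'
from workcell import readout, viewer, models
import cv2
o=readout.get_obs()
print({k:(v if not hasattr(v,'tolist') else v.tolist()) for k,v in o.items()})
for c in ["scene","top"]:
    d=viewer.get_image(c); cv2.imwrite(f"pics/{c}0.png",d["color"][:,:,::-1])
    print(c,d["vertical_fov"],d["cx"],d["cy"],d["rvec"],d["tvec"])
for c in ["top","scene"]:
  for l in ["station","cap_mid","neck_mouth","cart1_mid","aid","mold","otoscope","jar"]:
    print(c,l,[( [round(x) for x in r["position"]],round(r["conf"],2)) for r in models.place_of(c,l)][:4])
E
```

```text
{'t': 0.0, 'qpos': [-1.1710117245275533, 0.42385159837167724, 1.6307022591988163, -1.67013210338803e-05, 1.0885931174240036, -0.01902408358291942], 'qvel': [-0.0010321772002962848, 0.0008142103481486514, -0.00043637908625474725, 0.0021583535196375687, 0.0013638185828251795, 0.0010684226478606396], 'joint_torque': [0.00034788977245625574, -54.46147799491882, -27.366989850997925, 0.06433216156437993, 0.02285186725202948, -0.00015495196294068592], 'ee_pos': [254.06807409954436, -570.7194447560179, 403.8899462424459], 'orientation': [1.9907404527422858, 0.42469710242012104, -1.9913687199296641], 'ft_force': [0.756563845862687, -0.8544774172610285, -0.561028414136095], 'moment': [-0.02636405007198845, -0.02782732423991839, 0.00207560417856791], 'width': 88.06439670994746}
scene 54.703491960931046 320.33339947819184 196.59398409393702 [ 1.68605803  2.12282805 -0.65405839] [  58.09314007 -355.21456201 1435.44277758]
top 44.46675758411826 319.94308921772256 201.68944528790635 [ 2.07031684 -2.14915494  0.23548387] [  73.71421707  525.88540187 1154.53715038]
top station [([611, 11, -2], 0.97), ([442, 72, 1], 0.43)]
top cap_mid [([606, -75, 100], 0.92), ([610, 100, 161], 0.57)]
top neck_mouth [([607, 102, 159], 0.71)]
top cart1_mid [([488, 311, 34], 0.58)]
top aid [([444, -60, 3], 0.51)]
top mold [([447, 71, 0], 0.59)]
top otoscope [([409, 460, 2], 0.56)]
top jar [([640, 411, 0], 0.63)]
scene station []
scene cap_mid [([605, -77, 102], 0.56)]
scene neck_mouth [([610, 93, 166], 0.67)]
scene cart1_mid [([489, 316, 29], 0.49)]
scene aid [([445, -60, -3], 0.49)]
scene mold [([445, 77, 4], 0.4)]
scene otoscope [([408, 461, -5], 0.69)]
scene jar [([650, 407, 2], 0.65)]
```

View pics/scene0.png

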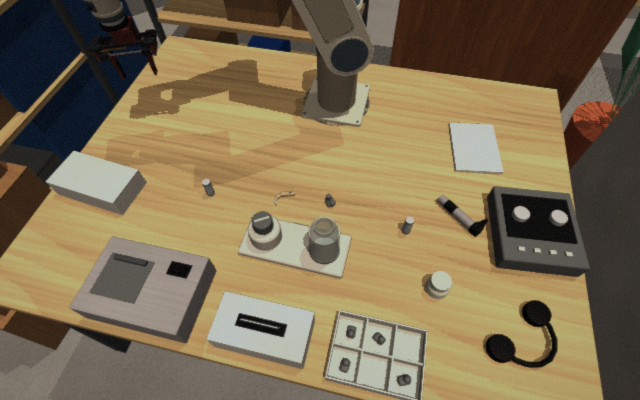

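View pics/top0.png

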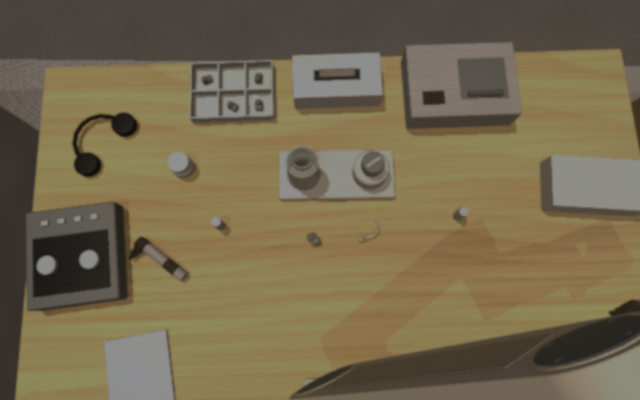

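The scene picture shows the cap at about (263,220), the tower mouth at (325,228), and cartridges at (209,187) and (408,225). In the top picture the cartridges are at (462,214) and (217,223), the cap at (373,163) and the tower mouth at (302,158). I'll zoom in and measure.

```bash
cat > h.py <<'E'
import numpy as np, cv2
def cam(d):
    f=200/np.tan(np.radians(d["vertical_fov"])/2)
    R=cv2.Rodrigues(np.array(d["rvec"],float))[0]; t=np.array(d["tvec"],float).ravel()
    K=np.array([[f,0,d["cx"]],[0,f,d["cy"]],[0,0,1]])
    return K,R,t
def ray_z(d,u,v,z):
    K,R,t=cam(d); c=-R.T@t; r=R.T@np.linalg.inv(K)@[u,v,1]
    return c+r*(z-c[2])/r[2]
def proj(d,p):
    K,R,t=cam(d); q=K@(R@np.array(p,float)+t); return q[:2]/q[2]
E
python3 - <<'E'
from workcell import viewer
import cv2,numpy as np
from h import *
T=viewer.get_image("top");S=viewer.get_image("scene")
def crop(d,u,v,w,h,s): return cv2.resize(d["color"][v:v+h,u:u+w,::-1],None,fx=s,fy=s,interpolation=cv2.INTER_CUBIC)
a=np.vstack([crop(T,270,130,130,80,6)[:, :780]])
cv2.imwrite("pics/t_station.png",a)
b=np.hstack([crop(T,440,195,45,45,8),crop(T,195,200,45,45,8)])
c=np.hstack([crop(S,187,165,45,45,8),crop(S,385,203,45,45,8)])
cv2.imwrite("pics/carts.png",cv2.resize(np.vstack([b,c]),(560,560)))
cv2.imwrite("pics/s_station.png",crop(S,235,190,130,95,6))
E
```

```text
(no output)
```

View pics/t_station.png

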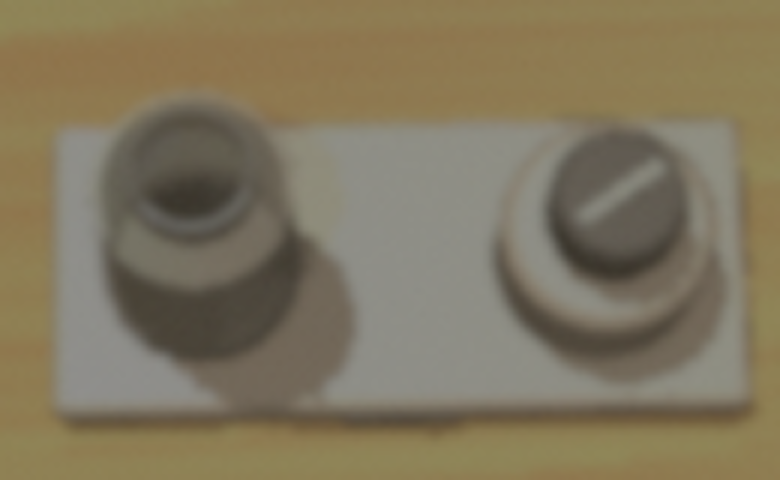

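View pics/carts.png

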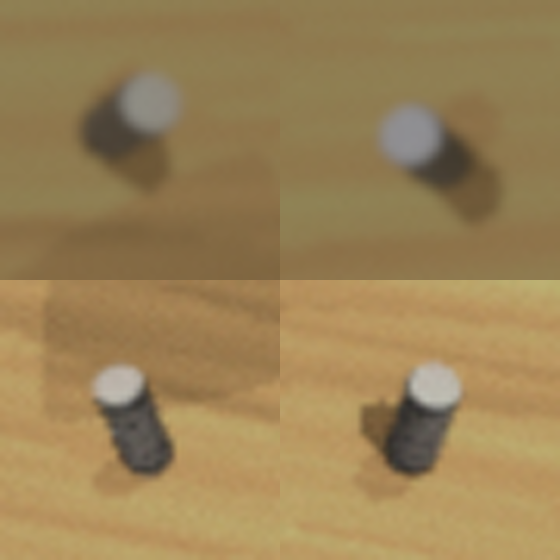

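View pics/s_station.png

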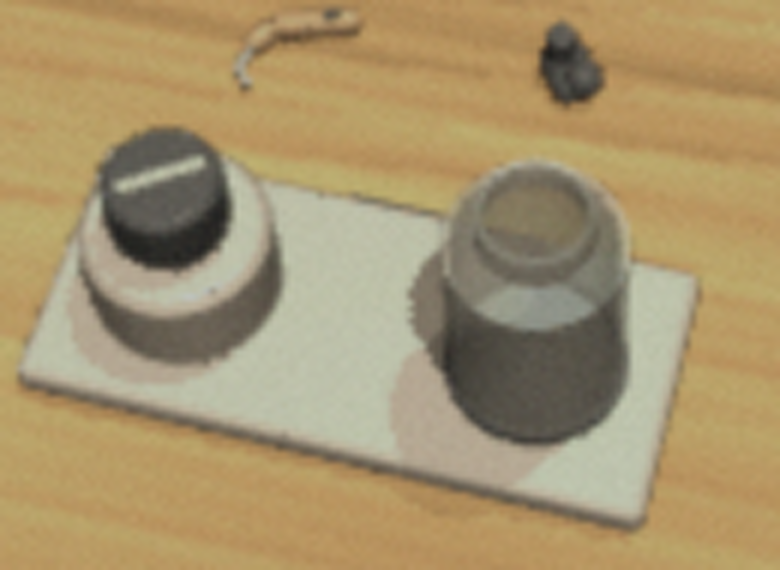

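Run:
```python
from workcell import viewer
from h import *
T=viewer.get_image("top");S=viewer.get_image("scene")
f=np.round
print("A",f(ray_z(T,463.8,211.2,64)),f(ray_z(S,205.8,181.5,64)))
print("B",f(ray_z(T,215.7,221.4,64)),f(ray_z(S,409.1,219.8,64)))
t=lambda x,y:(270+x/6-.4,130+y/6-.4); s=lambda x,y:(235+x/6-.4,190+y/6-.4)
tc=[ray_z(T,*t(*p),22) for p in [(57,127),(735,120),(750,403),(60,410)]]
sc=[ray_z(S,*s(*p),22) for p in [(697,283),(640,515),(22,378)]]
print("top corners",f(tc),f(np.mean(tc,0)));print(f(sc), f((sc[0]+sc[2])/2))
print("mouth",f(ray_z(T,*t(193,177),162)),f(ray_z(S,*s(537,213),162)))
for z in (118,120): print("cap",f(ray_z(T,*t(620,190),z)),f(ray_z(S,*s(162,172),z)))
print("ridge T",f(ray_z(T,*t(580,218),119)),f(ray_z(T,*t(658,163),119)))
print("ridge S",f(ray_z(S,*s(115,188),119)),f(ray_z(S,*s(205,160),119)))
```

```text
A [ 490. -298.   64.] [ 493. -295.   64.]
B [487. 310.  64.] [491. 311.  64.]
top corners [[ 676.  155.   22.]
 [ 668. -140.   22.]
 [ 542. -138.   22.]
 [ 550.  156.   22.]] [609.   8.  22.]
[[ 557.  161.   22.]
 [ 676.  158.   22.]
 [ 675. -134.   22.]] [616.  13.  22.]
mouth [607.  93. 162.] [614.  97. 162.]
cap [609. -76. 118.] [606. -75. 118.]
cap [609. -76. 120.] [607. -74. 120.]
ridge T [598. -59. 119.] [619. -91. 119.]
ridge S [619. -92. 119.] [597. -58. 119.]
```

>>> apply_moves(commands=[[[0.237, 0.274, -0.06, 0], [0.237, 0.274, -0.06, 0], [0.237, 0.274, -0.06, 0], [0.237, 0.274, -0.06, 0], [0.237, 0.274, -0.06, 0], [0.237, 0.274, -0.06, 0], [0.237, 0.274, -0.06, 0], [0.237, 0.274, -0.06, 0]]], gripper=0.0878)

```text
t: 2.1
ee_pos: [491.1, -297.1, 344.7]
orientation: [1.99, 0.424, -1.99]
ft_force: [-0.5, -0.7, 0.8]
width: 87.8
```

```bash
cat >> h.py <<'E'
def st():
    from workcell import readout
    o=readout.get_obs(); R=cv2.Rodrigues(np.array(o["orientation"]))[0]
    print("t",round(o["t"],2),"pos",np.round(o["ee_pos"],1),"q",np.round(o["qpos"],2),"F",np.round(o["ft_force"],1),"M",np.round(o["moment"],2),"w",round(o["width"],1))
    print("toolx",R[:,0].round(3),"jaw",R[:,1].round(3),"ang",round(np.degrees(np.arctan2(R[1,1],R[0,1])),1))
E
python3 - <<'E'
from workcell import viewer
from h import *
st()
d=viewer.get_image("wrist");cv2.imwrite("pics/w1.png",d["color"][:,:,::-1])
print(proj(d,[491,-297,64]),proj(d,[491,-297,0]))
E
```

```text
t 2.1 pos [ 491.1 -297.1  344.7] q [-0.56  0.43  1.79 -0.    0.93  0.59] F [-0.5 -0.7  0.8] M [ 0.03 -0.03  0.02] w 87.8
toolx [-0. -0. -1.] jaw [ 0.407 -0.913  0.   ] ang -66.0
[320.88213968 204.08806265] [320.85132417 187.19464905]
```

View pics/w1.png

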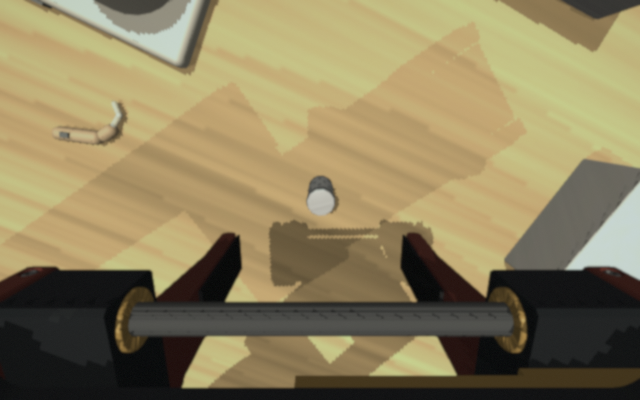

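The wrist picture shows the cartridge top at (321,202), against a predicted (321,204), so the position is confirmed. I'll descend and grip near the top.

>>> apply_moves(commands=[[[0, 0, -0.05, 0], [0, 0, -0.1, 0], [0, 0, -0.132, 0], [0, 0, -0.132, 0], [0, 0, -0.132, 0]]])

```text
t: 2.78
ee_pos: [491.2, -298.1, 213.9]
orientation: [1.992, 0.42, -1.99]
ft_force: [0.0, 0.2, -0.1]
width: 87.7
```

>>> apply_moves(commands=[[[0, 0, 0, 0], [0, 0, 0, 0], [0, 0, 0, 0], [0, 0, 0, 0], [0, 0, 0, 0], [0, 0, 0, 0]]], gripper=0.01)

```text
t: 3.52
ee_pos: [491.2, -296.9, 212.6]
orientation: [1.99, 0.423, -1.991]
ft_force: [0.8, 0.4, -0.4]
width: 31.4
```

>>> apply_moves(commands=[[[0, 0, 0, 0], [0, 0, 0, 0], [0, 0, 0, 0], [0, 0, 0, 0]]])

```text
t: 4.03
ee_pos: [491.2, -296.9, 212.6]
orientation: [1.99, 0.423, -1.991]
ft_force: [-0.2, 0.2, 0.4]
width: 23.7
```

>>> apply_moves(commands=[[[0, 0, 0.05, 0], [0, 0, 0.1, 0], [0, 0, 0.16, 0], [0, 0, 0.187, 0], [0, 0, 0.187, 0], [0, 0, 0.187, 0]]])

```text
t: 4.78
ee_pos: [490.7, -296.7, 398.4]
orientation: [1.99, 0.425, -1.992]
ft_force: [0.3, -0.5, 0.1]
width: 23.3
```

>>> apply_moves(commands=[[[0, 0, 0.03, 0], [0.035, 0.11, 0.03, 0], [0.05, 0.165, 0.03, 0], [0.07, 0.22, 0.03, 0], [0.09, 0.275, 0.03, 0], [0.105, 0.33, 0.03, 0], [0.121, 0.38, 0.03, 0], [0.121, 0.392, 0.03, 0]]])

```text
t: 5.78
ee_pos: [612.4, 97.9, 427.0]
orientation: [1.986, 0.425, -1.993]
ft_force: [0.5, -0.4, -0.9]
width: 23.8
```

>>> apply_moves(commands=[[[0, 0, 0, 0], [0, 0, 0, 0]]])

```text
t: 6.02
ee_pos: [611.8, 94.5, 427.9]
orientation: [1.987, 0.423, -1.994]
ft_force: [-0.2, -0.8, 0.1]
width: 23.4
```

Run:
```python
from workcell import viewer
from h import *
st()
ims=[]
for c in("wrist","scene","top"):
    d=viewer.get_image(c);cv2.imwrite(f"pics/{c}2.png",d["color"][:,:,::-1])
    if c!="wrist":ims.append(cv2.resize(d["color"][100:300,200:440,::-1],None,fx=1.6,fy=1.6,interpolation=2))
    print(c,proj(d,[612,95,162]))
cv2.imwrite("pics/c2.png",np.hstack(ims))
```

```text
t 6.03 pos [611.8  94.5 427.9] q [ 0.13  0.39  1.62 -0.    1.13  1.29] F [-0.2 -0.8  0.1] M [0.02 0.01 0.01] w 23.4
toolx [-0.003 -0.001 -1.   ] jaw [ 0.407 -0.914 -0.001] ang -66.0
wrist [320.87131931 207.77704809]
scene [323.55125977 224.34560548]
top [300.88919186 157.05440278]
```

View pics/wrist2.png

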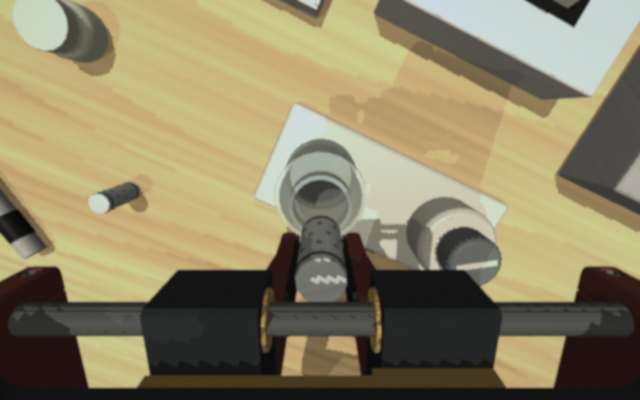

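View pics/c2.png

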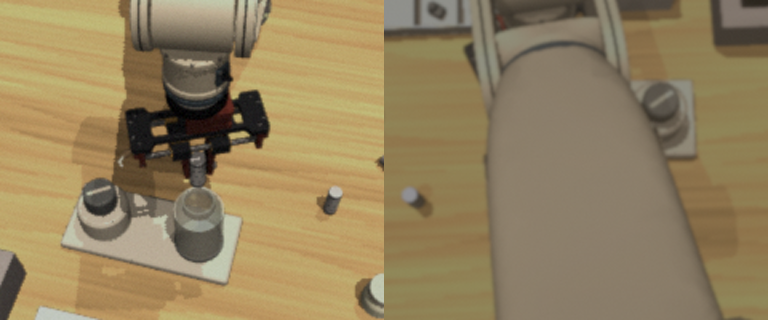

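Run:
```python
import cv2
from h import *
im=cv2.imread("pics/wrist2.png")
cv2.imwrite("pics/w2z.png",cv2.resize(im[130:250,260:390],None,fx=5,fy=5,interpolation=2))
```

```text
(no output)
```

View pics/w2z.png

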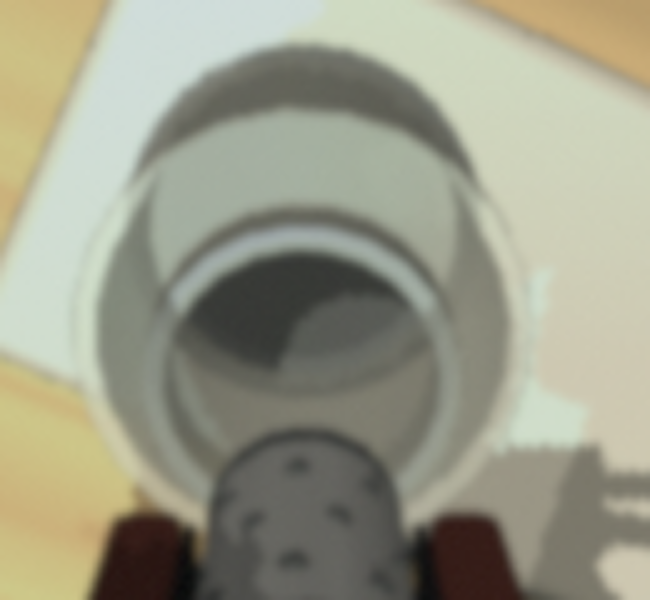

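>>> apply_moves(commands=[[[0, 0, -0.03, 0], [0, 0, -0.05, 0], [0, 0, -0.07, 0], [0, 0, -0.081, 0], [0, 0, -0.081, 0], [0, 0, -0.081, 0]]])

```text
t: 6.92
ee_pos: [612.5, 94.8, 349.5]
orientation: [1.992, 0.422, -1.989]
ft_force: [-0.1, -0.5, -0.4]
width: 23.4
```

Run:
```python
from workcell import viewer
from h import *
st()
d=viewer.get_image("scene")
cv2.imwrite("pics/c3.png",cv2.resize(d["color"][150:300,230:380,::-1],None,fx=4,fy=4,interpolation=2))
```

```text
t 6.92 pos [612.5  94.8 349.5] q [ 0.13  0.48  1.68 -0.    0.98  1.29] F [-0.1 -0.5 -0.4] M [-0.01  0.04  0.  ] w 23.4
toolx [ 0.001  0.    -1.   ] jaw [ 0.406 -0.914  0.   ] ang -66.0
```

View pics/c3.png

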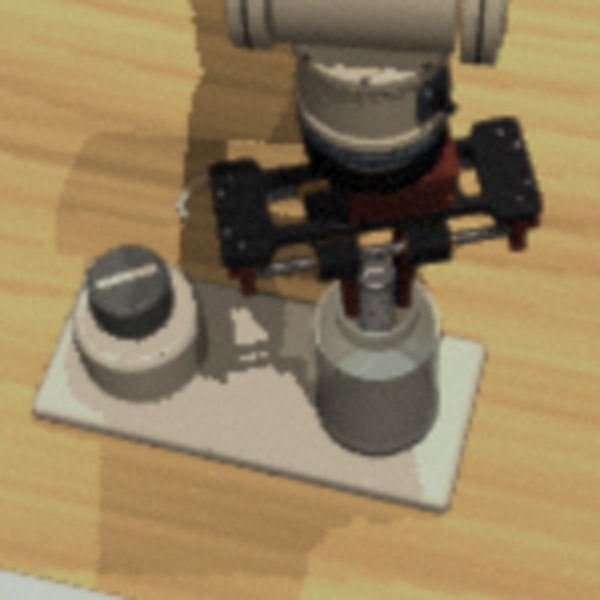

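The picture shows the cartridge at about (378,310) in the crop, going into the neck, with no contact force. I'll release it.

>>> apply_moves(commands=[[[0, 0, 0, 0], [0, 0, 0, 0], [0, 0, 0, 0], [0, 0, 0, 0], [0, 0, 0, 0], [0, 0, 0, 0], [0, 0, 0, 0], [0, 0, 0, 0]]], gripper=0.0878)

```text
t: 7.98
ee_pos: [612.2, 95.0, 348.7]
orientation: [1.99, 0.423, -1.991]
ft_force: [0.1, 0.7, 1.4]
width: 87.6
```

>>> apply_moves(commands=[[[0, 0, 0.03, 0], [0, 0, 0.06, 0], [-0.015, 0.05, 0.06, 0], [-0.035, 0.1, 0.05, 0], [-0.06, 0.16, 0.03, 0], [-0.09, 0.2, 0.01, 0], [-0.123, 0.216, 0, 0], [-0.123, 0.216, 0, 0]]])

```text
t: 8.98
ee_pos: [487.0, 312.1, 347.7]
orientation: [1.985, 0.425, -1.991]
ft_force: [1.0, 0.4, 0.4]
width: 87.5
```

Run:
```python
from workcell import viewer
from h import *
st()
d=viewer.get_image("scene")
a=cv2.resize(d["color"][180:300,230:360,::-1],(520,480),interpolation=2)
cv2.imwrite("pics/c4.png",a)
d=viewer.get_image("wrist");cv2.imwrite("pics/w4.png",d["color"][:,:,::-1])
print(proj(d,[489,311,64]))
```

```text
t 8.97 pos [487.  312.1 347.7] q [0.55 0.43 1.78 0.   0.94 1.7 ] F [1.  0.4 0.4] M [ 0.04 -0.01 -0.06] w 87.5
toolx [-0.003 -0.001 -1.   ] jaw [ 0.41  -0.912  0.   ] ang -65.8
[321.82981262 202.58559282]
```

View pics/c4.png

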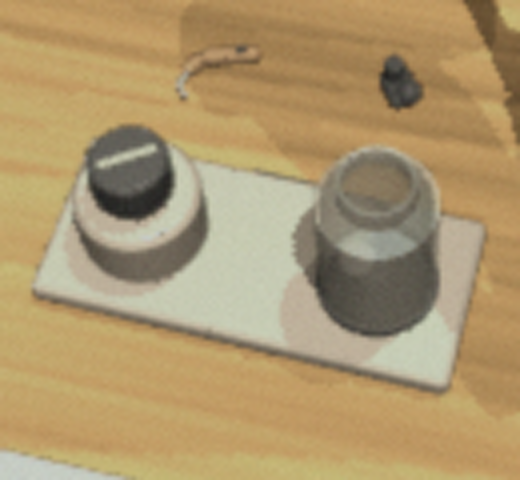

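View pics/w4.png

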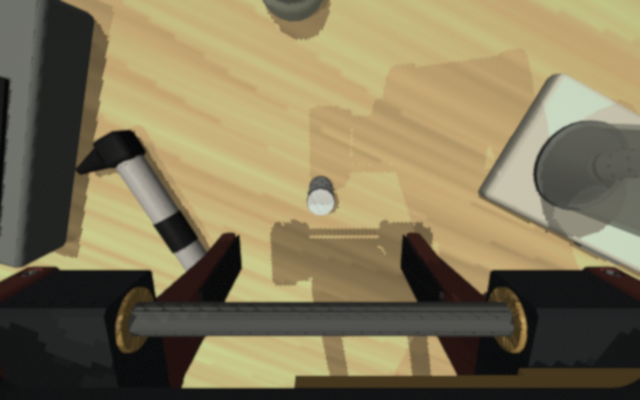

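Run:
```python
from workcell import viewer
from h import *
d=viewer.get_image("wrist")
for p in [(205,265),(185,270)]: print(ray_z(d,*p,15).round())
d=viewer.get_image("top")
for p in [(186,273),(180,279),(140,243)]: print(ray_z(d,*p,15).round())
```

```text
[363. 391.  15.]
[349. 409.  15.]
[369. 393.  15.]
[354. 407.  15.]
[448. 510.  15.]
```

>>> apply_moves(commands=[[[0, 0, -0.05, 0], [0, 0, -0.1, 0], [0, 0, -0.136, 0], [0, 0, -0.136, 0], [0, 0, -0.136, 0]]])

```text
t: 9.8
ee_pos: [490.4, 310.9, 214.0]
orientation: [1.993, 0.423, -1.989]
ft_force: [0.7, -0.4, 0.3]
width: 88.1
```

>>> apply_moves(commands=[[[0, 0, 0, 0], [0, 0, 0, 0], [0, 0, 0, 0], [0, 0, 0, 0], [0, 0, 0, 0], [0, 0, 0, 0], [0, 0, 0, 0], [0, 0, 0, 0]]], gripper=0.01)

```text
t: 10.8
ee_pos: [489.1, 311.0, 212.6]
orientation: [1.99, 0.423, -1.991]
ft_force: [0.4, 0.6, -0.5]
width: 23.4
```

>>> apply_moves(commands=[[[0, 0, 0, 0], [0, 0, 0, 0], [0, 0, 0.05, 0], [0, 0, 0.1, 0], [0, 0, 0.16, 0], [0, 0, 0.217, 0], [0, 0, 0.217, 0], [0, 0, 0.217, 0]]])

```text
t: 11.8
ee_pos: [488.7, 310.8, 429.1]
orientation: [1.99, 0.423, -1.991]
ft_force: [0.8, -1.0, -0.6]
width: 23.5
```

>>> apply_moves(commands=[[[0.03, -0.05, 0, 0], [0.06, -0.1, 0, 0], [0.09, -0.15, 0, 0], [0.115, -0.2, 0, 0], [0.123, -0.216, 0, 0], [0.123, -0.216, 0, 0], [0.123, -0.216, 0, 0], [0.123, -0.216, 0, 0]]])

```text
t: 12.8
ee_pos: [611.6, 96.5, 429.5]
orientation: [1.989, 0.425, -1.99]
ft_force: [0.8, 0.1, -0.4]
width: 23.2
```

Run:
```python
from workcell import viewer
from h import *
st()
d=viewer.get_image("wrist");cv2.imwrite("pics/w5.png",cv2.resize(d["color"][130:280,240:400,::-1],None,fx=4,fy=4,interpolation=2))
```

```text
t 12.8 pos [611.6  96.5 429.5] q [0.14 0.39 1.62 0.   1.13 1.29] F [ 0.8  0.1 -0.4] M [-0.01 -0.01 -0.  ] w 23.2
toolx [-0.001  0.    -1.   ] jaw [ 0.408 -0.913 -0.   ] ang -65.9
```

View pics/w5.png

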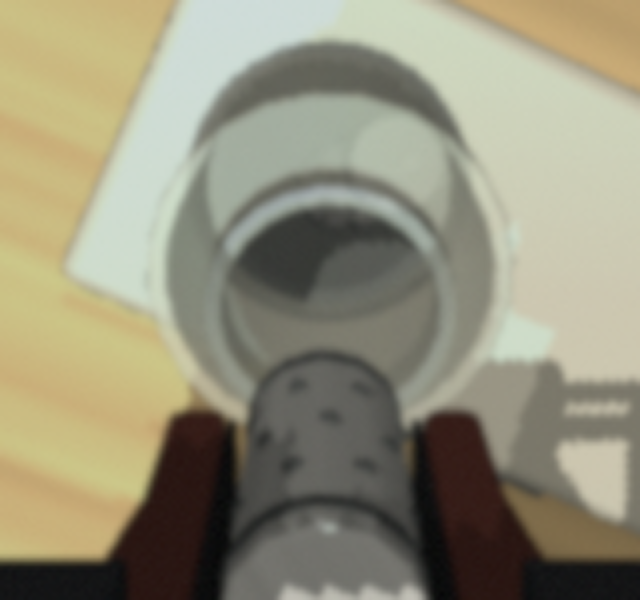

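The first cartridge is inside, leaning, with its end visible at about (400,160) in the crop. The second is centred over the mouth, so I'll insert it and release.

>>> apply_moves(commands=[[[0, 0, -0.03, 0], [0, 0, -0.05, 0], [0, 0, -0.07, 0], [0, 0, -0.081, 0], [0, 0, -0.081, 0], [0, 0, -0.081, 0]]])

```text
t: 13.6
ee_pos: [612.4, 95.3, 349.5]
orientation: [1.991, 0.423, -1.989]
ft_force: [-0.4, -0.4, -0.3]
width: 23.5
```

>>> apply_moves(commands=[[[0, 0, 0, 0], [0, 0, 0, 0], [0, 0, 0, 0], [0, 0, 0, 0], [0, 0, 0, 0], [0, 0, 0, 0], [0, 0, 0, 0], [0, 0, 0, 0]]], gripper=0.0878)

```text
t: 14.6
ee_pos: [612.2, 95.0, 348.7]
orientation: [1.99, 0.423, -1.99]
ft_force: [-0.3, 0.5, 0.1]
width: 88.1
```

>>> apply_moves(commands=[[[0, 0, 0.03, 0], [0, 0, 0.08, 0], [0, 0, 0.08, 0], [0, 0, 0.08, 0]]])

```text
t: 15.1
ee_pos: [611.8, 95.0, 428.3]
orientation: [1.99, 0.423, -1.991]
ft_force: [0.1, 0.1, -0.0]
width: 88.1
```

Run:
```python
from workcell import viewer
from h import *
st()
d=viewer.get_image("wrist");a=cv2.resize(d["color"][130:280,240:400,::-1],(400,375),interpolation=2)
d=viewer.get_image("scene");b=cv2.resize(d["color"][170:295,240:365,::-1],(375,375),interpolation=2)
cv2.imwrite("pics/w6.png",np.hstack([a,b]))
```

```text
t 15.1 pos [611.8  95.  428.3] q [0.13 0.39 1.62 0.   1.13 1.29] F [ 0.1  0.1 -0. ] M [-0.    0.02 -0.02] w 88.1
toolx [-0. -0. -1.] jaw [ 0.407 -0.914 -0.   ] ang -66.0
```

View pics/w6.png

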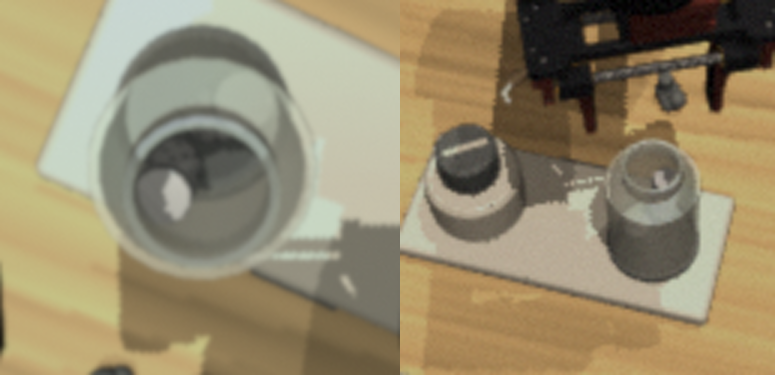

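Both cartridges are inside the tower; in the wrist crop the second one's end shows at (175,190), deep within the ring. Next is the cap, so I'll pre-rotate the wrist counter-clockwise above it.

>>> apply_moves(commands=[[[-0.001, -0.03, 0, 0.17], [-0.002, -0.06, 0, 0.35], [-0.003, -0.09, 0, 0.52], [-0.003, -0.12, 0, 0.7], [-0.004, -0.15, 0, 0.87], [-0.004, -0.17, 0, 1.05], [-0.004, -0.17, 0, 1.22], [-0.004, -0.17, 0, 1.4]]])

```text
t: 16.2
ee_pos: [607.8, -75.4, 426.9]
orientation: [1.02, 1.321, -1.022]
ft_force: [-0.7, -0.1, -0.0]
width: 87.8
```

>>> apply_moves(commands=[[[0, 0, 0, 0.17], [0, 0, 0, 0.35], [0, 0, 0, 0.52], [0, 0, 0, 0.7], [0, 0, 0, 0.84], [0, 0, 0, 0.84], [0, 0, 0, 0.84]]])

```text
t: 17.08
ee_pos: [608.1, -74.9, 427.9]
orientation: [0.381, 1.538, -0.381]
ft_force: [0.0, 0.6, 0.0]
width: 87.6
```

Run:
```python
from workcell import viewer
from h import *
st()
d=viewer.get_image("wrist");cv2.imwrite("pics/w7.png",d["color"][:,:,::-1])
print(proj(d,[608,-75,119]),proj(d,[610,95,162]))
```

```text
t 17.07 pos [608.1 -74.9 427.9] q [-0.14  0.38  1.64 -0.    1.12 -1.23] F [0.  0.6 0. ] M [ 0.04 -0.13 -0.02] w 87.6
toolx [-0.001  0.    -1.   ] jaw [ 0.467  0.884 -0.   ] ang 62.2
[319.67270195 195.1558351 ] [525.68676724 107.04990382]
```

View pics/w7.png

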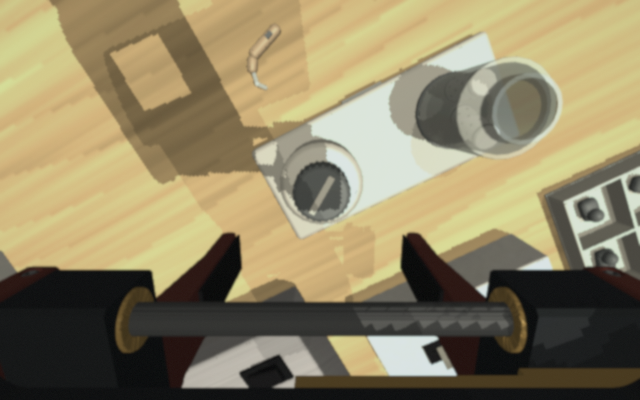

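The cap is at (321,193), against a predicted (320,195). I'll descend and grip it.

>>> apply_moves(commands=[[[0, 0, -0.05, 0], [0, 0, -0.1, 0], [0, 0, -0.14, 0], [0, 0, -0.159, 0], [0, 0, -0.159, 0], [0, 0, -0.159, 0]]])

```text
t: 17.88
ee_pos: [609.0, -75.1, 271.2]
orientation: [0.379, 1.535, -0.378]
ft_force: [0.6, -0.6, -0.1]
width: 88.0
```

>>> apply_moves(commands=[[[0, 0, 0, 0], [0, 0, 0, 0], [0, 0, 0, 0], [0, 0, 0, 0], [0, 0, 0, 0], [0, 0, 0, 0], [0, 0, 0, 0]]], gripper=0.03)

```text
t: 18.75
ee_pos: [608.3, -74.9, 269.9]
orientation: [0.379, 1.537, -0.378]
ft_force: [-0.4, 2.5, 2.7]
width: 53.3
```

Run:
```python
from h import *
st()
```

```text
t 18.75 pos [608.3 -74.9 269.9] q [-0.14  0.58  1.74  0.    0.83 -1.23] F [-0.4  2.5  2.7] M [ 0.37 -0.14  0.06] w 53.3
toolx [ 0.  0. -1.] jaw [0.464 0.886 0.   ] ang 62.3
```

Gripped at 53 mm with small forces. I'll turn clockwise, coming down 2.5 mm per radian.

>>> apply_moves(commands=[[[0, 0, -0.0003, -0.15], [0, 0, -0.0007, -0.3], [0, 0, -0.0011, -0.45], [0, 0, -0.0015, -0.6], [0, 0, -0.0019, -0.75], [0, 0, -0.0022, -0.9], [0, 0, -0.0026, -1.05], [0, 0, -0.003, -1.2]]])

```text
t: 19.75
ee_pos: [608.2, -74.9, 266.8]
orientation: [1.294, 1.152, -1.295]
ft_force: [0.0, 1.7, 3.9]
width: 53.4
```

Run:
```python
from h import *
st()
```

```text
t 19.75 pos [608.2 -74.9 266.8] q [-0.14  0.58  1.74 -0.    0.82 -0.03] F [0.  1.7 3.9] M [0.22 0.09 0.14] w 53.4
toolx [-0. -0. -1.] jaw [ 0.993 -0.116 -0.   ] ang -6.7
```

>>> apply_moves(commands=[[[0, 0, -0.0004, -0.15], [0, 0, -0.0008, -0.3], [0, 0, -0.001, -0.4], [0, 0, -0.001, -0.4]]])

```text
t: 20.25
ee_pos: [608.1, -74.9, 265.8]
orientation: [1.575, 0.923, -1.575]
ft_force: [-1.4, 1.0, 3.9]
width: 53.1
```

Run:
```python
from h import *
st()
```

```text
t 20.25 pos [608.1 -74.9 265.8] q [-0.14  0.59  1.74  0.    0.82  0.37] F [-1.4  1.   3.9] M [ 0.2   0.21 -0.1 ] w 53.1
toolx [-0.  0. -1.] jaw [ 0.872 -0.489 -0.   ] ang -29.3
```

>>> apply_moves(commands=[[[0, 0, -0.0003, -0.1], [0, 0, -0.0005, -0.2], [0, 0, -0.0008, -0.3]]])

```text
t: 20.62
ee_pos: [608.1, -74.9, 265.0]
orientation: [1.778, 0.709, -1.778]
ft_force: [-2.0, 1.7, 5.5]
width: 53.3
```

Run:
```python
from h import *
st()
```

```text
t 20.62 pos [608.1 -74.9 265. ] q [-0.14  0.59  1.74  0.    0.82  0.67] F [-2.   1.7  5.5] M [0.29 0.33 0.1 ] w 53.3
toolx [-0.  0. -1.] jaw [ 0.688 -0.726 -0.   ] ang -46.6
```

>>> apply_moves(commands=[[[0, 0, -0.0003, -0.1], [0, 0, -0.0005, -0.2], [0, 0, -0.0008, -0.3]]])

```text
t: 21.0
ee_pos: [608.0, -74.8, 264.4]
orientation: [1.964, 0.46, -1.966]
ft_force: [-4.1, 3.4, 8.0]
width: 53.3
```

Run:
```python
from h import *
st()
```

```text
t 21.0 pos [608.  -74.8 264.4] q [-0.14  0.59  1.74 -0.    0.82  0.97] F [-4.1  3.4  8. ] M [0.48 0.73 0.98] w 53.3
toolx [-0.001 -0.001 -1.   ] jaw [ 0.445 -0.896  0.   ] ang -63.6
```

The moment has risen to about 1 N m, so the stop has been met. I'll nudge a little further to confirm.

>>> apply_moves(commands=[[[0, 0, 0, -0.06], [0, 0, 0, -0.12], [0, 0, 0, -0.12]]])

```text
t: 21.38
ee_pos: [608.2, -74.7, 264.4]
orientation: [2.035, 0.352, -2.036]
ft_force: [-1.8, 1.9, 6.3]
width: 53.3
```

Run:
```python
from h import *
st()
```

```text
t 21.38 pos [608.2 -74.7 264.4] q [-0.14  0.59  1.74 -0.    0.82  1.09] F [-1.8  1.9  6.3] M [0.44 0.3  0.69] w 53.3
toolx [-0. -0. -1.] jaw [ 0.336 -0.942  0.   ] ang -70.4
```

>>> apply_moves(commands=[[[0, 0, 0, 0], [0, 0, 0, 0], [0, 0, 0, 0], [0, 0, 0, 0], [0, 0, 0, 0]]], gripper=0.0878)

```text
t: 22.0
ee_pos: [608.2, -75.0, 264.0]
orientation: [2.038, 0.349, -2.038]
ft_force: [-0.3, 0.9, -0.4]
width: 87.7
```

>>> apply_moves(commands=[[[0, 0, 0.05, 0], [0, 0, 0.1, 0], [0, 0, 0.16, 0], [-0.05, 0, 0.18, 0], [-0.1, 0, 0.18, 0], [-0.1, 0, 0.18, 0], [-0.1, 0, 0.18, 0]]])

```text
t: 22.88
ee_pos: [508.8, -75.1, 444.6]
orientation: [2.039, 0.348, -2.036]
ft_force: [0.1, 1.0, -0.8]
width: 87.7
```

Run:
```python
from workcell import viewer
from h import *
st()
d=viewer.get_image("wrist");cv2.imwrite("pics/w8.png",d["color"][:,:,::-1])
print(proj(d,[608,-75,114]),proj(d,[610,95,162]))
d=viewer.get_image("scene");cv2.imwrite("pics/s8.png",cv2.resize(d["color"][190:285,235:365,::-1],None,fx=6,fy=6,interpolation=2))
```

```text
t 22.88 pos [508.8 -75.1 444.6] q [-0.17  0.21  1.83  0.    1.09  1.06] F [ 0.1  1.  -0.8] M [0.04 0.01 0.04] w 87.7
toolx [ 0.002 -0.    -1.   ] jaw [ 0.332 -0.943  0.001] ang -70.6
[356.84691358  91.4553483 ] [145.73905348   1.61393674]
```

View pics/w8.png

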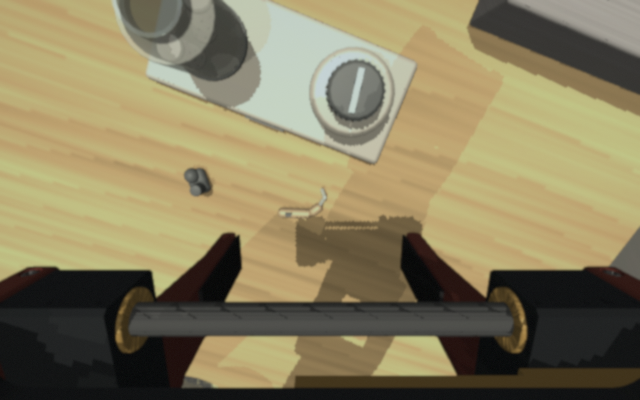

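View pics/s8.png

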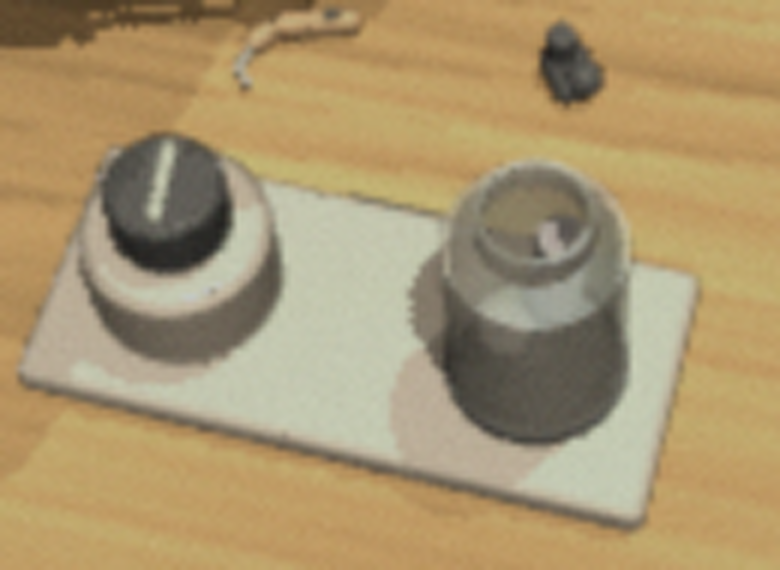

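Run:
```python
from workcell import viewer, models
from h import *
d=viewer.get_image("wrist")
a=ray_z(d,364,68,116);b=ray_z(d,353,112,116);print(a.round(),b.round())
ang=np.degrees(np.arctan2(*(a-b)[[1,0]]));print(ang,"cw turn deg from 123:",(123-ang)%180)
for c in("scene","top","wrist"):
  for l in("cart1_mid","cap_mid","neck_mouth","aid","mold","otoscope","jar"):
    print(c,l,[(np.round(r["position"]).tolist(),round(r["conf"],2)) for r in models.place_of(c,l)])
```

```text
[629. -74. 116.] [590. -78. 116.]
6.345191471844081 cw turn deg from 123: 116.65480852815593
scene cart1_mid [([588.0, 106.0, 68.0], 0.41)]
scene cap_mid [([608.0, -75.0, 95.0], 0.88)]
scene neck_mouth [([609.0, 97.0, 164.0], 0.73), ([409.0, 463.0, -5.0], 0.53)]
scene aid [([445.0, -63.0, -4.0], 0.46)]
scene mold [([446.0, 74.0, 4.0], 0.42)]
scene otoscope [([408.0, 462.0, -3.0], 0.86), ([613.0, 95.0, 25.0], 0.47), ([445.0, -60.0, -4.0], 0.28)]
scene jar [([647.0, 408.0, 1.0], 0.87)]
top cart1_mid []
top cap_mid [([611.0, -75.0, 101.0], 0.58)]
top neck_mouth [([612.0, 99.0, 162.0], 0.71)]
top aid [([447.0, -62.0, -0.0], 0.55)]
top mold [([446.0, 72.0, -1.0], 0.66)]
top otoscope []
top jar [([611.0, -74.0, 102.0], 0.61)]
wrist cart1_mid [([443.0, -60.0, -0.0], 0.62)]
wrist cap_mid [([607.0, -72.0, 91.0], 0.75)]
wrist neck_mouth []
wrist aid [([447.0, -62.0, 3.0], 0.62)]
wrist mold [([439.0, 78.0, 3.0], 0.91), ([607.0, -76.0, 93.0], 0.52)]
wrist otoscope []
wrist jar []
```

The ridge has turned about 117° (2.04 rad) against 2.32 rad commanded. The pads slipped after the cap stopped, which fits a hard stop. I'll look into the tower from above to confirm both cartridges are below the neck.

>>> apply_moves(commands=[[[0.03, 0.05, 0, 0], [0.05, 0.1, 0, 0], [0.055, 0.15, 0, 0], [0.055, 0.17, 0, 0], [0.055, 0.17, 0, 0], [0.055, 0.17, 0, 0]]])

```text
t: 24.82
ee_pos: [563.0, 94.0, 444.0]
orientation: [2.037, 0.347, -2.038]
ft_force: [-0.2, -0.4, -0.4]
width: 87.7
```

Run:
```python
from workcell import viewer, models
from h import *
st()
d=viewer.get_image("wrist");a=cv2.resize(d["color"][60:220,230:400,::-1],None,fx=3.6,fy=3.6,interpolation=2)
cv2.imwrite("pics/w9.png",a)
K,R,t=cam(d);print(proj(d,[612,95,162]),"cam",(-R.T@t).round())
print([(np.round(r["position"]),r["conf"]) for r in models.place_of("wrist","cart1_mid")])
```

```text
t 24.82 pos [563.  94. 444.] q [ 0.14  0.3   1.72 -0.    1.13  1.38] F [-0.2 -0.4 -0.4] M [-0.01 -0.04 -0.03] w 87.7
toolx [-0.    -0.001 -1.   ] jaw [ 0.332 -0.943  0.   ] ang -70.6
[339.99189144 148.12668949] cam [632. 119. 423.]
[(array([590.,  96.,  69.]), 0.71)]
```

View pics/w9.png

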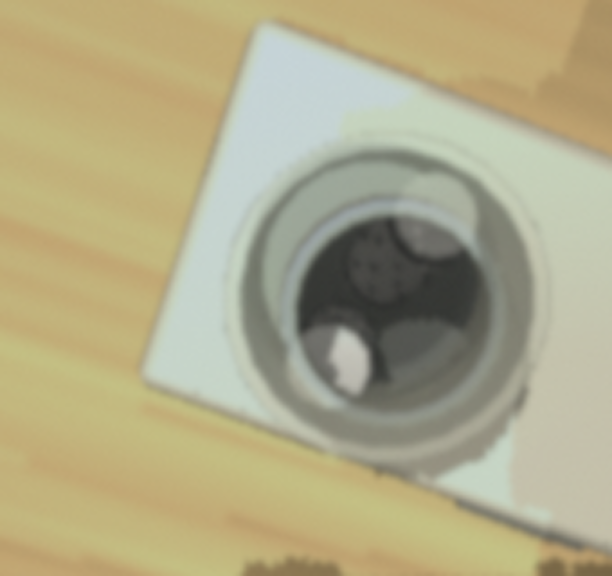

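The crop shows both cartridges' end discs at (435,215) and (340,355). Each leans almost upright against the tower wall, with tops at about z = 95–105 mm, well below the neck. The robot is clear, so I'll hand in.

Run:
```python
from workcell import workorder
print(workorder.close_job())
```

```text
the job is handed in; nothing more can be done
None
```

I dropped both cartridges through the neck into the tower, screwed the cap clockwise to its stop, and handed the job in at about 25 s of the 72 s allowed. No verdict is reported on hand-in.

- **Cartridges:** The last wrist picture shows both near upright against the tower wall, with tops at about 95–105 mm, below the neck's lower edge at 144 mm. The detector found only one of them, at about (590, 96, 69) mm. That puts its centre roughly 42 mm above the tower floor and 22 mm off the axis. The other I judged by eye from the picture.
- **Cap:** The wrist moment rose from about 0.1 to about 1 N m at the stop, and the pads slipped after that. The white ridge turned about 2.04 rad out of 2.32 rad commanded. The detectors put the cap centre at 91, 95 and 101 mm, against 96 mm when tight. That scatter is too coarse to prove tightness by height, so my evidence is the moment rise and the slip.
- **Bystanders:** The aid, mold, otoscope and jar were detected within about 10 mm of where they started. The one outlier was the top camera reporting a jar at the cap's position, a false hit. The gripper was open and clear of everything at hand-in.

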